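# Find the lock notch and draw the battery pack out of the test dock

## Task

The battery test dock is locked: turn its red knob clockwise, feeling for the spot where the resistance suddenly dips, and let go of it there so that the sled is free. Then draw the sled fully out to its stop by the orange handle, lift the red battery pack off it and set it down gently, upright and flat, in the blue tray. Leave the sled out and do not disturb the other things on the bench.

Things in the scene. Friction and masses are not known exactly. Their poses are not given: they have to be found in the camera images.
- dock: Fixed battery test dock; its yaw is within 0.25 rad. Aluminium base plate 130 mm (its x) by 440 mm (its y), 12 mm thick; origin on the table under the middle of the bridge, z up; the plate runs from y = -280 to +160 mm. The sled is drawn out along -y. The grey lock tower (74 mm square, 70 mm tall, at x = 0, y = +115 mm) carries the red knob.
- bridge_top (a point): Middle of the top of the clear probe bridge, 108 mm above the table and over the dock's origin: a plate 124 mm (dock x) by 100 mm (dock y) on two grey side walls. The sled and pack pass under it along y.
- knob_grip (a point): Point on the upright axis of the round, ribbed, unmarked red knob, half-way up it, 100 mm above the table; fixed to the dock, so it does not turn with the knob. Knob 53 mm in diameter, 82 to 118 mm above the table, over a dark collar (64 mm in diameter, top 78 mm above the table). The hidden notch lies 0.4 to 1.4 rad clockwise (seen from above) of the knob's start.
- tower_top (a point): Middle of the lock tower's top, 70 mm above the table. How the lock feels: a light drag of 0.1 N m (held still between turns, up to 0.3 either way); in the last 0.14 rad before the notch the knob pulls onward by 0.4 to 0.8 N m; just past the notch it resists by 0.7. Let go within 0.1 rad of the notch it settles there and the sled is free; over 0.25 rad off, it is locked. It can be turned back.
- sled (a joint): How far the sled is drawn out, in m: 0 = home under the bridge, 0.125 = fully out at its stop. Locked, it rattles only about 3 mm. Free, it slides with about 3 N of drag and stays where it is left.
- sled_handle (a point): Middle of the sled's orange handle bar, 84 mm above the table: the bar is 66 mm long along the dock's x, 14 mm thick along the dock's y and 24 mm high (72 to 96 mm above the table), on two steel legs. It moves with the sled; at home it is 115 mm to the -y side of the dock's origin. The frame is parallel to the dock's.
- pack_center (a point): Centre of the battery pack: red cells between black end plates, a block 44 mm (its x) by 100 mm (its y, along the dock's y) by 70 mm (its z, up), 0.34 to 0.62 kg. It stands loose on the sled, its underside 22 mm above the table, between lips 8 mm high and 2 mm clear of it on all sides; at home it is under the bridge and cannot be lifted out.
- tray_floor (a point): Middle of the inner floor (4 mm above the table) of the fixed shallow blue tray, 130 mm (its x) by 180 mm (its y) outside, rim 18 mm above the table, walls 4 mm. Its z points up.
- multimeter: Bystander: yellow multimeter 190 by 90 by 42 mm, lying to the left of the tray. Origin at the middle of its underside.
- clamp_meter: Bystander: red clamp meter 205 by 80 by 34 mm, lying beyond the dock. Origin on its underside.
- mouse: Bystander: black computer mouse 80 by 60 by 36 mm, to the right. Origin on its underside.
- copper_bar: Bystander: copper bar 55 by 130 by 10 mm with two bolts (20 mm high), on the robot's side of the dock. Origin at the middle of its underside.
- resistor_a: Bystander: gold finned power resistor 48 by 100 by 36 mm, beyond the dock's lock tower. Origin at the middle of its underside.
- resistor_b: Bystander: gold finned power resistor 48 by 100 by 36 mm, beyond the tray. Origin at the middle of its underside.
Things that resemble listed ones, but are neither listed nor needed, are in the scene too. What is shaped like the part that bears pack_center but purple is not meant.

How it is judged (in metres and radians):
On the way:
1. the sled is drawn fully out to its stop, with the pack still standing on it (value of joint sled above 0.118 m and horizontal distance between pack_center and sled_handle below 0.135 m and height (world z) of pack_center below 0.07 m), for 0.2 s.
At the end, for the whole second after the job is handed in: the pack stands upright (within 0.1 rad) and at rest on the tray's floor, its centre within 45 mm of the tray's middle along both tray axes; the sled is still drawn out (over 100 mm of its 125) (x of pack_center in the frame of tray_floor between -0.045 and 0.045 m and y of pack_center in the frame of tray_floor between -0.045 and 0.045 m and z of pack_center in the frame of tray_floor below 0.039 m and angle between pack_center's own z axis and vertical below 0.1 rad and linear speed of pack below 0.03 m/s and value of joint sled above 0.1 m); the robot touches nothing.
It fails at once if the pack is dropped (falls freely from more than about 20 mm) (contact force between the fingers and pack below 0.1 N and linear speed of pack above 0.6 m/s).
It fails at once if the pack is tipped by more than 40 degrees (angle between pack_center's own z axis and vertical above 0.7 rad).
It fails at once if a bystander is moved by more than 30 mm (distance of any of multimeter, clamp_meter, mouse, copper_bar, resistor_a, resistor_b from where it was at the start of the episode above 0.03 m).
It also fails if it takes over 72 s, if anything falls off the work surface, if the arm or the gripper's body presses on something with over 40 N, if the wrist force passes 120 N, or if a joint passes its speed limit or range.

## Robot

A 6-joint arm with a two-finger parallel gripper is mounted at the origin on the work surface. World frame = base frame: x ahead of the robot, y to its left, z up, the work surface at z = 0. Lengths are in m, angles in degrees, forces in N, time in s.
With the tool pointing down it reaches from about 0.4 to 0.825 m from the base axis. Payload 7 kg.
Tool frame: the origin (TCP) lies at the very end of the fingers, on their centre line; the grasp point (between the pads) lies 19 mm behind it (hold_point_z is the distance from the TCP to the grasp point, in m); x points along the fingers, y is the direction in which the jaws open and shut, and the axes are right-handed (so a half turn about x gives the same grasp; the last joint's range is limited). The gripper opens to 88 mm and grips with 3 to 60 N. Pads are 19 mm wide; open, the fingers measure 130 mm over their backs; the gripper's body (78 mm by 193 mm) begins 47 mm behind the grasp point.
Start: joints at [82.97, 20.546, 0.682, 0, -70.136, -16.507], TCP at [0.27, 0.619, 0.2] pointing down, gripper open.
Joint ranges: [-176.03, 176.03], [-82.01, 121.73], [-58.28, 71.71], [-173.87, 95.51], [-174.79, -0.11], [-173.66, 173.66]. Speed limits (degrees/s): [136.94, 136.94, 172.46, 180, 180, 180].

## Interface

Orientations are given as [roll, pitch, yaw] about the fixed x, y, z axes, in that order (R = Rz(yaw) Ry(pitch) Rx(roll)).
In Python, from plant import * gives the robot as it stands.
- The arm moves only by the shell command python3 -m crank 'ROWS'. ROWS is a JSON object of lists of equal length, an entry for each row: "delta_pos": the shift along the tool's x, y, z in m, a list of three; "turn": the turn, a rotation vector about the tool's x, y, z in degrees, a list of three; "grip": the opening, from 0 (shut) to 1 (fully open). A call has 1 to 12 rows; each row is the pose to reach, as a shift and turn from the pose commanded when the call began, along the tool's axes at that moment; what a row does not reach only later rows make up. A row lasts 1/12 s, in which the tool goes at most 41.7 mm and 7.16 degrees, less where a joint would pass 70% of its speed; a pose out of reach is approached as far as the arm can. A call with a gripper value outside its range is refused whole. The fingers move at their own pace and stop on an object; the grip force is fixed at half the most. Time passes only in rows, so rows that repeat a pose let the fingers close. It gives the time, the measured TCP pose, the force and the opening at its end, in the units of the state.
- get_obs(): the state, without advancing time (a new reading comes with each control period).
- snapshot(name): name is "scene" or "top" or "wrist"; returns a dict with "pixels" (384x512x3 uint8, blue, green, red), "range_z" (384x512 float32, m along the optical axis (not along the pixel's ray), 0 where there is no reading), "camera_matrix" (3x3 intrinsics, pixels), "eye" and "rotation" of the camera in the world. Camera axes: x right, y up, looking along -z (the intrinsics and any distortion apply to the point x, -y, -z); pixel columns grow to the right and rows downward; lengths in m; the calibration is good to about 2 mm. The wrist camera is an equidistant fisheye: a pixel r from the principal point sees the ray r / f radians off the axis. A picture is of the moment at which its call begins.
- close_job(): hands the job in, once; it reports no verdict.
The state is a dict: "clock": time; "joint_pos": joint angles; "qvel": joint speeds; "tau": joint torques, N m; "tool_pos": TCP position; "orientation": TCP orientation; "force": force on the tool from outside, world axes, zero at the start; "moment": the same for the moment, N m; "opening": finger opening in m.
Only numpy, scipy, OpenCV 4.12 (cv2) and the standard library are available. Lean on these libraries where they do the work, as an engineer would, in place of code of your own. Each camera call takes 0.05 s, during which the arm holds its last target. There are 200 camera calls.

## Working session

There is one attempt and no reset: what is moved stays moved. The work goes in short steps, Python scripts to look and compute and a shell command to move; the robot and the scene stay as the last step left them, time stands still between calls to the robot, and variables do not carry over. Pictures are saved under pics/ and viewed, about 8 in all and at most 12, crops included, and the job is handed in when it is done.

```bash
mkdir -p pics; ls; cat > h.py <<'E'
from plant import *
import numpy as np, cv2
from scipy.spatial.transform import Rotation as R
def cloud(s):
    z=s["range_z"]; K=np.array(s["camera_matrix"]); v,u=np.mgrid[:z.shape[0],:z.shape[1]]
    p=np.stack([(u-K[0,2])/K[0,0]*z,-(v-K[1,2])/K[1,1]*z,-z],-1)
    w=p@np.array(s["rotation"]).T+np.array(s["eye"]); w[z<=0]=np.nan
    return w
def delta(target,yaw=None):
    o=get_obs(); Rt=R.from_euler('xyz',o["orientation"],degrees=True)
    return Rt.inv().apply(np.array(target)-o["tool_pos"])
E
python3 - <<'E'
from h import *
print(get_obs())
for n in("top","scene"):
    s=snapshot(n); cv2.imwrite(f"pics/{n}0.png",s["pixels"]); np.savez(f"{n}0.npz",**s)
    print(n,s["eye"],s["camera_matrix"])
t=np.hstack([cv2.imread("pics/top0.png")]); cv2.imwrite("pics/top0b.png",cv2.resize(t,(800,600)))
E
```

```text
pics
{'clock': 0.0, 'joint_pos': array([ 8.29684872e+01,  2.05924274e+01,  6.33807009e-01, -2.20499730e-02,
       -7.01371491e+01, -1.65056038e+01]), 'qvel': array([ 0.00880819,  0.0011928 , -0.01261267,  0.04801917,  0.00277642,
       -0.05178223]), 'tau': array([ 6.22399966e-04, -5.82716167e+01,  2.93058211e+01,  6.99704155e+00,
        7.15020869e-03, -1.42699992e-04]), 'tool_pos': array([0.26937187, 0.61832375, 0.19940573]), 'orientation': array([  94.29459056,   89.90201226, -109.25003526]), 'force': array([-0.07022843, -0.88767372,  0.32538013]), 'moment': array([ 0.06151617,  0.04364916, -0.02997756]), 'opening': 0.08763448843989333}
top [0.27614325 0.07479825 1.43984906] [[383.75660556   0.         249.43901917]
 [  0.         383.75660556 193.18434121]
 [  0.           0.           1.        ]]
scene [1.21702218 0.73367548 0.78921246] [[369.85569522   0.         258.17738909]
 [  0.         369.85569522 189.36821651]
 [  0.           0.           1.        ]]
```

View pics/top0b.png

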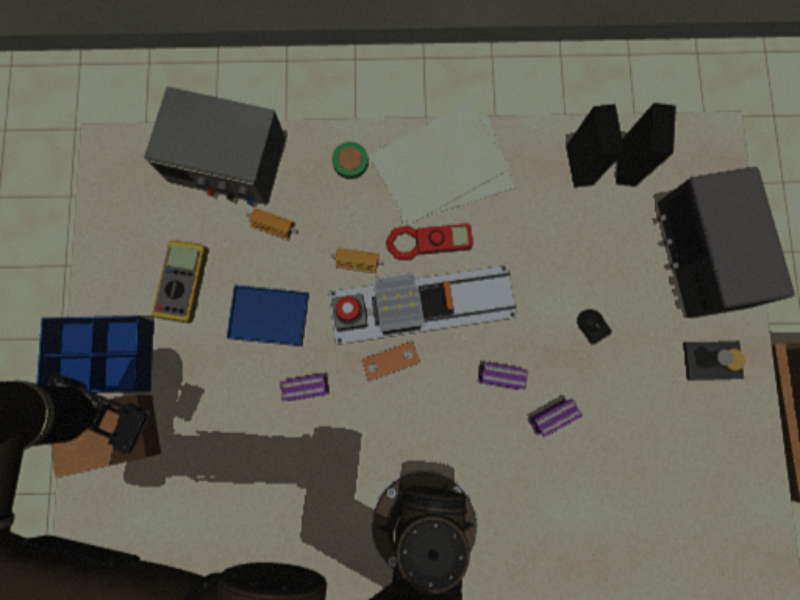

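View pics/scene0.png

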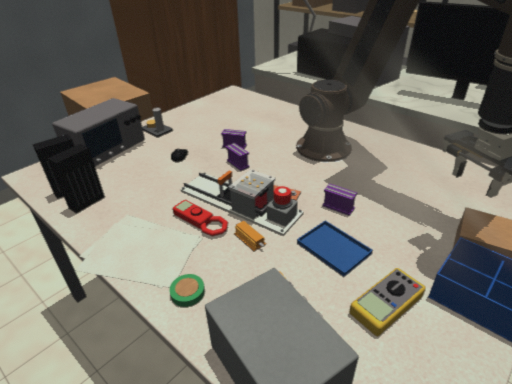

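The top view shows the dock with its knob at (348,309), the handle at (448,296) and the flat blue tray at (268,315). Blue candidates are the flat tray at (268,315) and the deep compartment bin at (97,355); the shallow 130x180 one is meant. Red candidates are the knob, which sits on the tower, and the red clamp meter at (430,240), which is a bystander.

```bash
python3 - <<'E'
from h import *
s=dict(np.load("top0.npz")); w=cloud(s); hsv=cv2.cvtColor(s["pixels"],cv2.COLOR_BGR2HSV)
H,S,V=[hsv[...,i].astype(int) for i in range(3)]
def roi(m,x0,y0,x1,y1):
    q=np.zeros_like(m); k=.64; q[int(y0*k):int(y1*k),int(x0*k):int(x1*k)]=1; return m&q.astype(bool)
def rep(n,m):
    p=w[m]; p=p[~np.isnan(p[:,0])]
    r=cv2.minAreaRect((p[:,:2]*1000).astype(np.float32)); print(n,len(p),np.median(p,0).round(4),p.min(0).round(3),p.max(0).round(3),r)
red=((H<8)|(H>172))&(S>140)
rep("knob",roi(red,325,285,372,330)&(w[...,2]>.105))
rep("handle",roi((H<20)&(S>120),430,275,465,320)&(w[...,2]>.08))
rep("tray",roi((H>95)&(H<130)&(S>90),220,275,315,355))
rep("bridge",roi(w[...,2]>.095,370,270,425,335))
rep("dock",roi(w[...,2]>.007,325,258,520,348))
rep("plate",roi((w[...,2]>.006)&(w[...,2]<.02),325,258,520,348))
cv2.imwrite("pics/crop1.png",cv2.resize(s["pixels"][160:230,140:340],None,fx=4,fy=4,interpolation=cv2.INTER_CUBIC))
E
```

```text
Traceback (most recent call last):
  File "h.py", line 7, in cloud
    w=p@np.array(s["rotation"]).T+np.array(s["eye"]); w[z<=0]=np.nan
      ~~~~~~~~~~~~~~~~~~~~~~~~~~~^~~~~~~~~~~~~~~~~~~
ValueError: operands could not be broadcast together with shapes (384,512) (3,)
```

```bash
sed -i 's/np.array(s\["rotation"\]).T/R.from_euler("xyz",s["rotation"],degrees=True).as_matrix().T/' h.py
cat > m.py <<'E'
from h import *
s=dict(np.load("top0.npz")); print(s["rotation"]); w=cloud(s); hsv=cv2.cvtColor(s["pixels"],cv2.COLOR_BGR2HSV)
H,S,V=[hsv[...,i].astype(int) for i in range(3)]
def roi(m,x0,y0,x1,y1):
    q=np.zeros_like(m); k=.64; q[int(y0*k):int(y1*k),int(x0*k):int(x1*k)]=1; return m&q.astype(bool)
def rep(n,m):
    p=w[m]; p=p[~np.isnan(p[:,0])]
    r=cv2.minAreaRect((p[:,:2]*1000).astype(np.float32)); print(n,len(p),np.median(p,0).round(4),p.min(0).round(3),p.max(0).round(3),np.round(r[0],1),np.round(r[1],1),round(r[2],1))
red=((H<8)|(H>172))&(S>140)
rep("knob",roi(red,325,285,372,330)&(w[...,2]>.105))
rep("handle",roi((H<20)&(S>120),430,275,465,320)&(w[...,2]>.08))
rep("tray",roi((H>95)&(H<130)&(S>90),220,275,315,355))
rep("bridge",roi(w[...,2]>.095,370,270,425,335))
rep("plate",roi((w[...,2]>.006)&(w[...,2]<.02),325,258,520,348))
cv2.imwrite("pics/crop1.png",cv2.resize(s["pixels"][160:230,140:340],None,fx=4,fy=4,interpolation=cv2.INTER_CUBIC))
E
python3 m.py
```

```text
[  9.55116041  -0.09372902 -91.20882634]
knob 134 [0.4853 0.1623 0.1188] [0.46  0.136 0.11 ] [0.513 0.189 0.128] [486.6 163.5] [52.1 49.5] 44.3
handle 79 [ 0.5147 -0.0629  0.0961] [ 0.483 -0.074  0.081] [ 0.548 -0.054  0.103] [515.6 -64.4] [65.3 14.7] 7.2
tray 1616 [0.492  0.3646 0.0055] [ 0.419  0.268 -0.005] [0.563 0.459 0.028] [490.6 362.9] [181.1 128.7] 83.2
bridge 995 [0.5004 0.0494 0.109 ] [ 0.435 -0.007  0.099] [0.569 0.104 0.117] [502.   49.6] [125.8  99.9] 7.3
plate 2179 [ 0.517  -0.0961  0.0127] [ 0.406 -0.247  0.006] [0.626 0.225 0.02 ] [517.2  -9.9] [471.  216.3] 89.0
```

View pics/crop1.png

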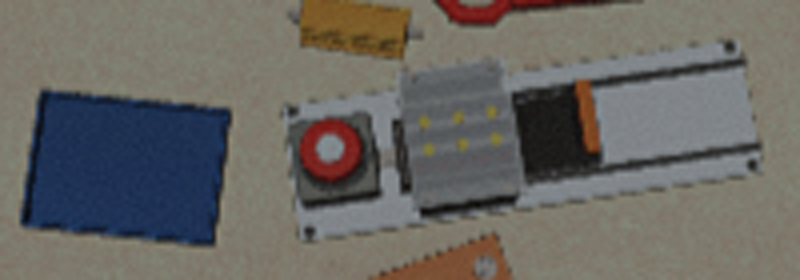

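The crop confirms the shallow tray at left, the red knob on the tower, the bridge, and the orange handle at crop (588,118). The knob, bridge and handle lie on a line with a dock yaw of about 7.3 degrees, and 229 mm separates knob and handle (230 expected). I'll work out the first move.

```bash
cat >> h.py <<'E'
def plan(x,y,z,jaw=None):
    """tool-axis delta and turn about tool x; jaw = world angle (deg) of jaw axis"""
    o=get_obs(); Rt=R.from_euler('xyz',o["orientation"],degrees=True); M=Rt.as_matrix()
    j=np.degrees(np.arctan2(M[1,1],M[0,1])); d=M.T@(np.array([x,y,z])-o["tool_pos"])
    print("tcp",o["tool_pos"].round(4),"toolx",M[:,0].round(3),"jaw",round(j,2),"delta",d.round(4),"q6",o["joint_pos"][5].round(1),"t",round(o["clock"],2))
    if jaw is not None: print("turn about tool x",round((-(jaw-j)+90)%180-90,2))
E
python3 -c "
from h import *
plan(.4866,.1635,.2,7.3)"; sed -n 1,5p /dev/null; python3 -m crank --help 2>&1 | head -5
```

```text
tcp [0.2694 0.6184 0.1995] toolx [-0.    -0.001 -1.   ] jaw -113.54 delta [ 1.000e-04  3.303e-01 -3.808e-01] q6 -16.5 t 0.1
turn about tool x 59.16
invalid input: not JSON, or not a number
```

```bash
python3 -m crank '{"delta_pos":[[0,0.33,-0.381],[0,0.33,-0.381],[0,0.33,-0.381],[0,0.33,-0.381],[0,0.33,-0.381],[0,0.33,-0.381],[0,0.33,-0.381],[0,0.33,-0.381],[0,0.33,-0.381],[0,0.33,-0.381],[0,0.33,-0.381],[0,0.33,-0.381]],"turn":[[59,0,0],[59,0,0],[59,0,0],[59,0,0],[59,0,0],[59,0,0],[59,0,0],[59,0,0],[59,0,0],[59,0,0],[59,0,0],[59,0,0]],"grip":[1,1,1,1,1,1,1,1,1,1,1,1]}'
python3 -c "
from h import *
plan(.4866,.1635,.2,7.3)"
```

```text
clock: 1.1
tool_pos: [0.4856, 0.1658, 0.2004]
orientation: [-24.5, 90.0, 73.0]
force: [1.7, 0.6, 0.7]
opening: 0.0876
tcp [0.4856 0.1658 0.2004] toolx [ 0.  0. -1.] jaw -172.52 delta [ 0.0004 -0.0007 -0.0024] q6 -33.3 t 1.1
turn about tool x 0.18
```

```bash
cat >> h.py <<'E'
def wcloud(s):
    z=s["range_z"]; K=np.array(s["camera_matrix"]); v,u=np.mgrid[:z.shape[0],:z.shape[1]]
    a=(u-K[0,2])/K[0,0]; b=(v-K[1,2])/K[1,1]; r=np.hypot(a,b)+1e-9; t=np.tan(np.minimum(r,1.45))/r
    p=np.stack([a*t*z,-b*t*z,-z],-1); w=p@R.from_euler("xyz",s["rotation"],degrees=True).as_matrix().T+np.array(s["eye"]); w[(z<=0)|(r>1.4)]=np.nan
    return w
def look(name):
    s=snapshot("wrist"); cv2.imwrite(f"pics/{name}.png",s["pixels"]); w=wcloud(s)
    hsv=cv2.cvtColor(s["pixels"],cv2.COLOR_BGR2HSV).astype(int); return s,w,hsv[...,0],hsv[...,1],hsv[...,2]
def rect(n,w,m):
    p=w[m]; p=p[~np.isnan(p[:,0])]
    if len(p)<5: print(n,len(p)); return
    r=cv2.minAreaRect((p[:,:2]*1000).astype(np.float32)); print(n,len(p),np.median(p,0).round(4),"rect",np.round(r[0],1),np.round(r[1],1),round(r[2],1))
E
python3 - <<'E'
from h import *
s,w,H,S,V=look("w1")
red=((H<8)|(H>172))&(S>120)
near=np.hypot(w[...,0]-.4866,w[...,1]-.1635)<.05
rect("knob",w,near&(w[...,2]>.105)&(w[...,2]<.13)); rect("knobred",w,near&red&(w[...,2]>.112)&(w[...,2]<.125))
rect("bridge",w,(np.hypot(w[...,0]-.502,w[...,1]-.05)<.09)&(w[...,2]>.1)&(w[...,2]<.116))
E
```

```text
knob 2544 [0.4879 0.1611 0.1189] rect [487.7 163.4] [54.8 54.4] 83.7
knobred 1888 [0.4884 0.1595 0.1187] rect [487.6 162.1] [54.2 52.4] 6.0
bridge 13631 [0.5021 0.051  0.1089] rect [499.9  69.4] [124.7 140.2] 7.5
```

View pics/w1.png

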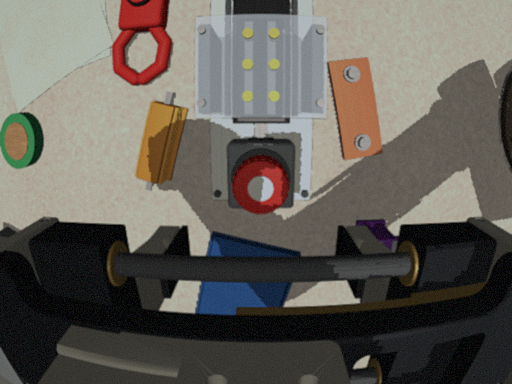

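The wrist view shows the knob at (261,185) under the gripper, with the jaws clear of the resistor and copper bar. Its top is at 119 mm and its diameter about 53 mm, as given. Next I descend.

```bash
python3 -m crank '{"delta_pos":[[0.03,-0.001,0],[0.06,-0.001,0],[0.09,-0.001,0],[0.1,-0.001,0],[0.115,-0.001,0],[0.115,-0.001,0],[0.115,-0.001,0]],"turn":[[0,0,0],[0,0,0],[0,0,0],[0,0,0],[0,0,0],[0,0,0],[0,0,0]],"grip":[1,1,1,1,1,1,1]}'
python3 -c "
from h import *
plan(.4875,.1633,.085,7.3)"
```

```text
clock: 1.73
tool_pos: [0.4862, 0.1679, 0.0855]
orientation: [133.8, 89.9, -128.7]
force: [0.1, 0.5, 0.4]
opening: 0.0881
tcp [0.4862 0.1679 0.0855] toolx [-0.001 -0.001 -1.   ] jaw -172.51 delta [ 0.0005 -0.0007 -0.0047] q6 -33.5 t 1.73
turn about tool x 0.19
```

```bash
python3 -m crank '{"delta_pos":[[0,-0.001,-0.0047],[0,-0.001,-0.0047],[0,-0.001,-0.0047]],"turn":[[0,0,0],[0,0,0],[0,0,0]],"grip":[1,1,1]}'
python3 -c "
from h import *
plan(.4875,.1633,.085,7.3)"
python3 -m crank '{"delta_pos":[[0,0,0],[0,0,0],[0,0,0],[0,0,0],[0,0,0],[0,0,0],[0,0,0],[0,0,0]],"turn":[[0,0,0],[0,0,0],[0,0,0],[0,0,0],[0,0,0],[0,0,0],[0,0,0],[0,0,0]],"grip":[0,0,0,0,0,0,0,0]}'
python3 -c "
from h import *
plan(.4875,.1633,.085,7.3);o=get_obs();print(o['force'],o['moment'],o['opening'])"
```

```text
clock: 1.98
tool_pos: [0.4885, 0.1636, 0.0865]
orientation: [-60.5, 89.9, 36.9]
force: [-0.6, 0.3, 0.4]
opening: 0.0875
tcp [0.4885 0.1636 0.0865] toolx [ 0.002  0.001 -1.   ] jaw -172.55 delta [ 0.0015  0.0011 -0.0002] q6 -32.9 t 1.98
turn about tool x 0.15
clock: 2.65
tool_pos: [0.4881, 0.1634, 0.0854]
orientation: [-92.6, 90.0, 4.8]
force: [1.1, 0.5, 0.2]
opening: 0.0516
tcp [0.4881 0.1634 0.0854] toolx [ 0.  0. -1.] jaw -172.53 delta [ 0.0004  0.0006 -0.0001] q6 -32.9 t 2.65
turn about tool x 0.17
[1.05091108 0.52049779 0.23074317] [ 0.01129701 -0.36588848  0.02371057] 0.05157891362459914
```

```bash
cat > q.py <<'E'
from h import *
o=get_obs(); M=R.from_euler('xyz',o["orientation"],degrees=True).as_matrix()
print("turned",round(-172.53-np.degrees(np.arctan2(M[1,1],M[0,1])),2),"Mz",o["moment"][2].round(3),"tau6",o["tau"][5].round(3),"F",o["force"].round(1),"t",o["clock"].round(2))
E
python3 -m crank '{"delta_pos":[[0,0,0],[0,0,0],[0,0,0]],"turn":[[5,0,0],[10,0,0],[10,0,0]],"grip":[0,0,0]}' >/dev/null; python3 q.py
python3 -m crank '{"delta_pos":[[0,0,0],[0,0,0]],"turn":[[4,0,0],[4,0,0]],"grip":[0,0]}' >/dev/null; python3 q.py
python3 -m crank '{"delta_pos":[[0,0,0],[0,0,0]],"turn":[[4,0,0],[4,0,0]],"grip":[0,0]}' >/dev/null; python3 q.py
python3 -m crank '{"delta_pos":[[0,0,0],[0,0,0]],"turn":[[3,0,0],[3,0,0]],"grip":[0,0]}' >/dev/null; python3 q.py
python3 -m crank '{"delta_pos":[[0,0,0],[0,0,0]],"turn":[[3,0,0],[3,0,0]],"grip":[0,0]}' >/dev/null; python3 q.py
python3 -m crank '{"delta_pos":[[0,0,0],[0,0,0]],"turn":[[3,0,0],[3,0,0]],"grip":[0,0]}' >/dev/null; python3 q.py
python3 -m crank '{"delta_pos":[[0,0,0],[0,0,0]],"turn":[[3,0,0],[3,0,0]],"grip":[0,0]}' >/dev/null; python3 q.py
python3 -m crank '{"delta_pos":[[0,0,0],[0,0,0]],"turn":[[3,0,0],[3,0,0]],"grip":[0,0]}' >/dev/null; python3 q.py
python3 -m crank '{"delta_pos":[[0,0,0],[0,0,0]],"turn":[[3,0,0],[3,0,0]],"grip":[0,0]}' >/dev/null; python3 q.py
```

```text
Traceback (most recent call last):
  File "q.py", line 3, in <module>
    print("turned",round(-172.53-np.degrees(np.arctan2(M[1,1],M[0,1])),2),"Mz",o["moment"][2].round(3),"tau6",o["tau"][5].round(3),"F",o["force"].round(1),"t",o["clock"].round(2))
                                                                                                                                                               ^^^^^^^^^^^^^^^^
AttributeError: 'float' object has no attribute 'round'
Traceback (most recent call last):
  File "q.py", line 3, in <module>
    print("turned",round(-172.53-np.degrees(np.arctan2(M[1,1],M[0,1])),2),"Mz",o["moment"][2].round(3),"tau6",o["tau"][5].round(3),"F",o["force"].round(1),"t",o["clock"].round(2))
                                                                                                                                                               ^^^^^^^^^^^^^^^^
AttributeError: 'float' object has no attribute 'round'
Traceback (most recent call last):
  File "q.py", line 3, in <module>
    print("turned",round(-172.53-np.degrees(np.arctan2(M[1,1],M[0,
[... 2537 characters left out ...]
                                                                                                                                                  ^^^^^^^^^^^^^^^^
AttributeError: 'float' object has no attribute 'round'
Traceback (most recent call last):
  File "q.py", line 3, in <module>
    print("turned",round(-172.53-np.degrees(np.arctan2(M[1,1],M[0,1])),2),"Mz",o["moment"][2].round(3),"tau6",o["tau"][5].round(3),"F",o["force"].round(1),"t",o["clock"].round(2))
                                                                                                                                                               ^^^^^^^^^^^^^^^^
AttributeError: 'float' object has no attribute 'round'
```

My print script crashed, so that sweep gave no readings, though the knob did turn about 36 degrees. I'll fix it and read before going on.

```bash
sed -i 's/o\["clock"\].round(2)/round(o["clock"],2)/; s/-172.53-np.degrees(np.arctan2(M\[1,1\],M\[0,1\]))/(-172.53-np.degrees(np.arctan2(M[1,1],M[0,1])))%360/' q.py; python3 q.py
python3 -m crank '{"delta_pos":[[0,0,0],[0,0,0]],"turn":[[3,0,0],[3,0,0]],"grip":[0,0]}' >/dev/null; python3 q.py
python3 -m crank '{"delta_pos":[[0,0,0],[0,0,0]],"turn":[[3,0,0],[3,0,0]],"grip":[0,0]}' >/dev/null; python3 q.py
```

```text
turned 35.94 Mz -0.828 tau6 0.01 F [2.5 0.  0.4] t 4.23
turned 38.89 Mz -0.249 tau6 -0.611 F [ 2.5 -0.9 -0.6] t 4.4
turned 41.81 Mz 0.644 tau6 -1.534 F [ 3.1 -0.4 -2. ] t 4.57
```

```bash

python3 -m crank '{"delta_pos":[[0,0,0],[0,0,0]],"turn":[[3,0,0],[3,0,0]],"grip":[0,0]}' >/dev/null; python3 q.py
python3 -m crank '{"delta_pos":[[0,0,0],[0,0,0],[0,0,0],[0,0,0]],"turn":[[-5,0,0],[-10,0,0],[-15,0,0],[-18,0,0]],"grip":[0,0,0,0]}' >/dev/null; python3 q.py
python3 -m crank '{"delta_pos":[[0,0,0],[0,0,0]],"turn":[[3,0,0],[3,0,0]],"grip":[0,0]}' >/dev/null; python3 q.py
python3 -m crank '{"delta_pos":[[0,0,0],[0,0,0]],"turn":[[3,0,0],[3,0,0]],"grip":[0,0]}' >/dev/null; python3 q.py
python3 -m crank '{"delta_pos":[[0,0,0],[0,0,0]],"turn":[[3,0,0],[3,0,0]],"grip":[0,0]}' >/dev/null; python3 q.py
python3 -m crank '{"delta_pos":[[0,0,0],[0,0,0]],"turn":[[2,0,0],[2,0,0]],"grip":[0,0]}' >/dev/null; python3 q.py
python3 -m crank '{"delta_pos":[[0,0,0],[0,0,0]],"turn":[[2,0,0],[2,0,0]],"grip":[0,0]}' >/dev/null; python3 q.py
```

```text
turned 44.81 Mz 0.871 tau6 -1.627 F [ 3.5  0.3 -1.1] t 4.73
turned 26.63 Mz -1.121 tau6 0.754 F [ 5.2 -1.9 -1. ] t 5.07
turned 29.94 Mz -0.003 tau6 -0.602 F [ 2.2 -4.4  1.3] t 5.23
turned 32.88 Mz 0.672 tau6 -1.516 F [ 2.8 -4.2  0. ] t 5.4
turned 35.87 Mz 0.814 tau6 -1.501 F [ 4.1 -1.5 -3.7] t 5.57
turned 37.81 Mz 0.953 tau6 -1.483 F [ 3.7 -1.6 -2.7] t 5.73
turned 39.85 Mz 0.906 tau6 -1.44 F [ 4.3 -0.6 -3.9] t 5.9
```

```bash

python3 -m crank '{"delta_pos":[[0,0,0],[0,0,0],[0,0,0]],"turn":[[-1.5,0,0],[-1.5,0,0],[-1.5,0,0]],"grip":[0,0,0]}' >/dev/null; python3 q.py
python3 -m crank '{"delta_pos":[[0,0,0],[0,0,0],[0,0,0]],"turn":[[-1.5,0,0],[-1.5,0,0],[-1.5,0,0]],"grip":[0,0,0]}' >/dev/null; python3 q.py
python3 -m crank '{"delta_pos":[[0,0,0],[0,0,0],[0,0,0]],"turn":[[-1,0,0],[-1,0,0],[-1,0,0]],"grip":[0,0,0]}' >/dev/null; python3 q.py
```

```text
turned 38.42 Mz 0.602 tau6 -0.488 F [ 4.8  0.2 -4.2] t 6.15
turned 37.0 Mz 0.148 tau6 -0.097 F [ 5.1  0.2 -3.9] t 6.4
turned 36.04 Mz -0.148 tau6 0.216 F [ 4.7 -0.6 -3.8] t 6.65
```

```bash

python3 -m crank '{"delta_pos":[[0,0,0],[0,0,0],[0,0,0],[0,0,0],[0,0,0]],"turn":[[0.5,0,0],[0.5,0,0],[0.5,0,0],[0.5,0,0],[0.5,0,0]],"grip":[0.8,0.8,0.8,0.8,0.8]}'; python3 q.py
python3 -m crank '{"delta_pos":[[-0.03,0,0],[-0.06,0,0],[-0.09,0,0],[-0.105,0,0],[-0.105,0,0],[-0.105,0,0]],"turn":[[0,0,0],[0,0,0],[0,0,0],[0,0,0],[0,0,0],[0,0,0]],"grip":[0.8,0.8,0.8,0.8,0.8,0.8]}'; 
python3 -c "
from h import *
plan(.5161,-.0644,.19,97.3)"
```

```text
clock: 7.07
tool_pos: [0.4876, 0.1632, 0.0853]
orientation: [131.4, 90.0, -167.6]
force: [0.6, -0.2, -0.1]
opening: 0.07
turned 36.51 Mz 0.005 tau6 0.001 F [ 0.6 -0.2 -0.1] t 7.07
clock: 7.57
tool_pos: [0.4881, 0.1637, 0.1912]
orientation: [-12.2, 89.9, 48.8]
force: [-0.4, 0.1, -0.8]
opening: 0.0697
tcp [0.4881 0.1637 0.1912] toolx [ 0.001  0.002 -1.   ] jaw 150.96 delta [ 0.0009 -0.1352 -0.1858] q6 -69.4 t 7.57
turn about tool x 53.66
```

```bash

python3 -m crank '{"delta_pos":[[0,-0.135,-0.186],[0,-0.135,-0.186],[0,-0.135,-0.186],[0,-0.135,-0.186],[0,-0.135,-0.186],[0,-0.135,-0.186],[0,-0.135,-0.186],[0,-0.135,-0.186],[0,-0.135,-0.186],[0,-0.135,-0.186],[0,-0.135,-0.186]],"turn":[[53.7,0,0],[53.7,0,0],[53.7,0,0],[53.7,0,0],[53.7,0,0],[53.7,0,0],[53.7,0,0],[53.7,0,0],[53.7,0,0],[53.7,0,0],[53.7,0,0]],"grip":[0.55,0.55,0.55,0.55,0.55,0.55,0.55,0.55,0.55,0.55,0.55]}'
python3 - <<'E'
from h import *
plan(.5167,-.0648,.19,97.3)
s,w,H,S,V=look("w2")
n=(np.hypot(w[...,0]-.5167,w[...,1]+.0648)<.06)&(w[...,2]>.075)&(w[...,2]<.104)
rect("handle",w,n&(H<20)&(S>110))
E
```

```text
clock: 8.48
tool_pos: [0.5153, -0.0646, 0.1897]
orientation: [178.9, 89.9, -173.7]
force: [0.1, 0.0, 0.7]
opening: 0.048
tcp [ 0.5153 -0.0646  0.1897] toolx [-0.001 -0.    -1.   ] jaw 97.42 delta [-0.0003 -0.0004  0.0014] q6 -97.1 t 8.48
turn about tool x 0.12
handle 951 [ 0.5134 -0.0649  0.0966] rect [516.5 -64.5] [64.8 13.9] 7.4
```

View pics/w2.png

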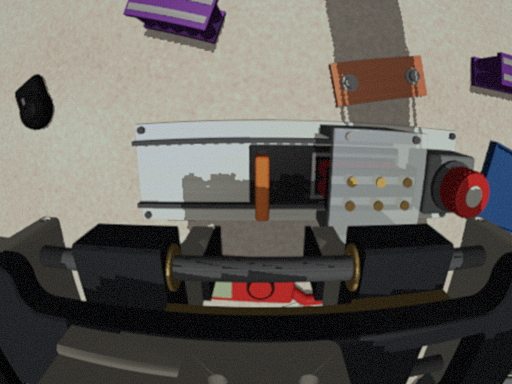

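The orange handle is at (263,188), between the bridge and the free plate. Measured at (0.5165, -0.0645), top 96 mm and 65x14 mm, it matches the description. I descend, grip and pull.

```bash

python3 -m crank '{"delta_pos":[[0.03,0,0.001],[0.06,0,0.001],[0.09,0,0.001],[0.105,0,0.001],[0.123,0,0.001],[0.123,0,0.001],[0.123,0,0.001]],"turn":[[0,0,0],[0,0,0],[0,0,0],[0,0,0],[0,0,0],[0,0,0],[0,0,0]],"grip":[0.55,0.55,0.55,0.55,0.55,0.55,0.55]}'
python3 -m crank '{"delta_pos":[[0,0,0],[0,0,0],[0,0,0],[0,0,0],[0,0,0],[0,0,0]],"turn":[[0,0,0],[0,0,0],[0,0,0],[0,0,0],[0,0,0],[0,0,0]],"grip":[0,0,0,0,0,0]}'
python3 -c "
from h import *
a=np.radians(7.3);d=.128
plan(.5165+d*np.sin(a),-.0645-d*np.cos(a),.067,97.3)"
```

```text
clock: 9.12
tool_pos: [0.5161, -0.0645, 0.0669]
orientation: [-169.8, 89.9, -162.4]
force: [-0.8, 0.7, 0.7]
opening: 0.0485
clock: 9.62
tool_pos: [0.5169, -0.0648, 0.0678]
orientation: [-13.1, 90.0, -5.9]
force: [1.9, -11.1, 1.5]
opening: 0.014
tcp [ 0.5169 -0.0648  0.0678] toolx [ 0.001 -0.    -1.   ] jaw 97.27 delta [ 0.0008 -0.1277 -0.0003] q6 -97.2 t 9.62
turn about tool x -0.03
```

```bash

python3 -m crank '{"delta_pos":[[0,-0.004,0],[0,-0.008,0],[0,-0.01,0],[0,-0.01,0]],"turn":[[0,0,0],[0,0,0],[0,0,0],[0,0,0]],"grip":[0,0,0,0]}'
```

```text
clock: 9.95
tool_pos: [0.5183, -0.0751, 0.0677]
orientation: [-32.0, 90.0, -24.7]
force: [-0.3, -1.0, 4.7]
opening: 0.0127
```

It moved 10 mm with little force, so the sled is free. I pull it out gently.

```bash

python3 -m crank '{"delta_pos":[[0,-0.006,0],[0,-0.014,0],[0,-0.022,0],[0,-0.03,0],[0,-0.038,0],[0,-0.046,0],[0,-0.054,0],[0,-0.062,0],[0,-0.07,0],[0,-0.078,0],[0,-0.084,0],[0,-0.09,0]],"turn":[[0,0,0],[0,0,0],[0,0,0],[0,0,0],[0,0,0],[0,0,0],[0,0,0],[0,0,0],[0,0,0],[0,0,0],[0,0,0],[0,0,0]],"grip":[0,0,0,0,0,0,0,0,0,0,0,0]}'
python3 -m crank '{"delta_pos":[[0,-0.005,0],[0,-0.01,0],[0,-0.015,0],[0,-0.019,0],[0,-0.023,0],[0,-0.027,0],[0,-0.027,0],[0,-0.027,0],[0,-0.027,0]],"turn":[[0,0,0],[0,0,0],[0,0,0],[0,0,0],[0,0,0],[0,0,0],[0,0,0],[0,0,0],[0,0,0]],"grip":[0,0,0,0,0,0,0,0,0]}'
```

```text
clock: 10.95
tool_pos: [0.5297, -0.1642, 0.0677]
orientation: [-0.1, 90.0, 7.1]
force: [-1.5, 2.8, 6.1]
opening: 0.0128
clock: 11.7
tool_pos: [0.5329, -0.1892, 0.0676]
orientation: [68.3, 89.9, 75.6]
force: [-2.2, 11.9, 7.3]
opening: 0.0126
```

```bash

python3 -m crank '{"delta_pos":[[0,0.001,0],[0,0.001,0],[0,0.001,0],[0,0.001,0],[0,0.001,0]],"turn":[[0,0,0],[0,0,0],[0,0,0],[0,0,0],[0,0,0]],"grip":[0.5,0.5,0.5,0.5,0.5]}'
python3 -m crank '{"delta_pos":[[-0.03,0,0],[-0.06,0,0],[-0.1,0,0],[-0.14,0,0],[-0.14,0,0],[-0.14,0,0]],"turn":[[0,0,0],[0,0,0],[0,0,0],[0,0,0],[0,0,0],[0,0,0]],"grip":[0.5,0.5,0.5,0.5,0.5,0.5]}'
python3 -c "
from h import *
plan(.518,-.074,.205,7.3)"
```

```text
clock: 12.12
tool_pos: [0.5324, -0.1899, 0.0671]
orientation: [-173.7, 90.0, -166.4]
force: [-0.3, -0.0, 0.1]
opening: 0.04
clock: 12.62
tool_pos: [0.5341, -0.19, 0.2102]
orientation: [-11.2, 89.7, -4.0]
force: [0.7, -0.5, -1.2]
opening: 0.0439
tcp [ 0.5341 -0.19    0.2102] toolx [ 0.006 -0.    -1.   ] jaw 97.25 delta [ 0.0051  0.1171 -0.0013] q6 -83.0 t 12.62
turn about tool x 89.95
```

```bash

python3 -m crank '{"delta_pos":[[0,0.117,-0.001],[0,0.117,-0.001],[0,0.117,-0.001],[0,0.117,-0.001],[0,0.117,-0.001],[0,0.117,-0.001],[0,0.117,-0.001],[0,0.117,-0.001],[0,0.117,-0.001],[0,0.117,-0.001],[0,0.117,-0.001],[0,0.117,-0.001]],"turn":[[-90,0,0],[-90,0,0],[-90,0,0],[-90,0,0],[-90,0,0],[-90,0,0],[-90,0,0],[-90,0,0],[-90,0,0],[-90,0,0],[-90,0,0],[-90,0,0]],"grip":[1,1,1,1,1,1,1,1,1,1,1,1]}'
python3 -m crank '{"delta_pos":[[0,0,0],[0,0,0]],"turn":[[-5,0,0],[-5,0,0]],"grip":[1,1]}'
python3 - <<'E'
from h import *
plan(.518,-.074,.205,7.3)
s,w,H,S,V=look("w3")
h=(np.hypot(w[...,0]-.5325,w[...,1]+.1895)<.06)&(w[...,2]>.075)&(w[...,2]<.104)
rect("handle",w,h&(H<20)&(H>4)&(S>110))
n=(np.hypot(w[...,0]-.518,w[...,1]+.074)<.065)&(w[...,2]>.084)&(w[...,2]<.1)
rect("pack",w,n)
E
```

```text
clock: 13.62
tool_pos: [0.5159, -0.0739, 0.2058]
orientation: [92.0, 89.9, -174.5]
force: [0.2, 0.4, 0.4]
opening: 0.0876
clock: 13.78
tool_pos: [0.516, -0.0739, 0.206]
orientation: [88.3, 89.9, -173.3]
force: [0.5, 0.8, 0.7]
opening: 0.0875
tcp [ 0.516  -0.0739  0.206 ] toolx [-0.002 -0.    -1.   ] jaw -171.59 delta [ 0.0009 -0.0019 -0.0004] q6 -5.0 t 13.78
turn about tool x 1.11
handle 971 [ 0.5325 -0.1871  0.0964] rect [ 532.9 -188.3] [64.9 13.7] 7.8
pack 3999 [ 0.5197 -0.0774  0.0931] rect [519.2 -74.2] [ 44.3 100.4] 7.2
```

View pics/w3.png

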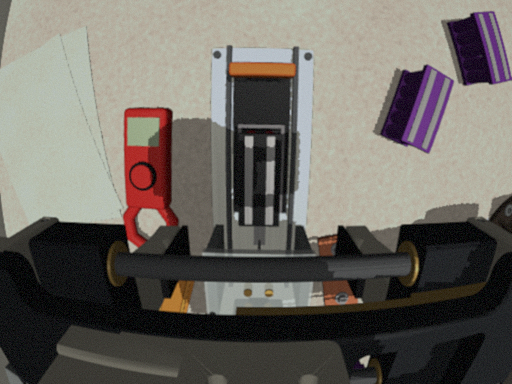

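The pack is fully out from under the bridge at (260,180), with the handle at (262,70). Measured 44x100 mm with its top at 93 mm, it is the pack; the lookalikes on the bench are purple. The sled travel is about 125 mm.

```bash

python3 -m crank '{"delta_pos":[[0.03,-0.003,0],[0.06,-0.003,0],[0.09,-0.003,0],[0.11,-0.003,0],[0.13,-0.003,0],[0.15,-0.003,0],[0.162,-0.003,0],[0.162,-0.003,0],[0.162,-0.003,0]],"turn":[[1,0,0],[1,0,0],[1,0,0],[1,0,0],[1,0,0],[1,0,0],[1,0,0],[1,0,0],[1,0,0]],"grip":[1,1,1,1,1,1,1,1,1]}'
python3 -m crank '{"delta_pos":[[0,0,0],[0,0,0],[0,0,0],[0,0,0],[0,0,0],[0,0,0],[0,0,0],[0,0,0],[0,0,0]],"turn":[[0,0,0],[0,0,0],[0,0,0],[0,0,0],[0,0,0],[0,0,0],[0,0,0],[0,0,0],[0,0,0]],"grip":[0,0,0,0,0,0,0,0,0]}'
```

```text
clock: 14.58
tool_pos: [0.519, -0.0735, 0.0446]
orientation: [98.4, 89.9, -164.5]
force: [1.0, 0.2, 0.1]
opening: 0.0877
clock: 15.33
tool_pos: [0.5196, -0.0733, 0.0455]
orientation: [97.4, 90.0, -165.4]
force: [-0.9, 0.1, 2.7]
opening: 0.0436
```

```bash

python3 -c "
from h import *
plan(.519,-.0745,.045,7.3)"
```

```text
tcp [ 0.5196 -0.0733  0.0455] toolx [-0. -0. -1.] jaw -172.79 delta [ 0.0005  0.0008 -0.0011] q6 -6.2 t 15.33
turn about tool x -0.09
```

```bash

python3 -m crank '{"delta_pos":[[-0.005,0,0],[-0.015,0,0],[-0.03,0,0],[-0.05,0,0],[-0.07,0,0],[-0.09,0,0],[-0.11,0,0],[-0.13,0,0],[-0.145,0,0],[-0.15,0,0],[-0.15,0,0]],"turn":[[0,0,0],[0,0,0],[0,0,0],[0,0,0],[0,0,0],[0,0,0],[0,0,0],[0,0,0],[0,0,0],[0,0,0],[0,0,0]],"grip":[0,0,0,0,0,0,0,0,0,0,0]}'
python3 - <<'E'
from h import *
plan(.4906,.363,.195,-6.8)
s=snapshot("scene"); cv2.imwrite("pics/s4.png",s["pixels"][60:300,100:420])
E
```

```text
clock: 16.25
tool_pos: [0.5202, -0.0731, 0.1967]
orientation: [-81.2, 89.9, 16.0]
force: [0.4, 0.8, -5.8]
opening: 0.0439
tcp [ 0.5202 -0.0731  0.1967] toolx [ 0.002  0.001 -1.   ] jaw -172.8 delta [ 0.002  -0.0253  0.4364] q6 -6.2 t 16.25
turn about tool x 14.0
```

View pics/s4.png

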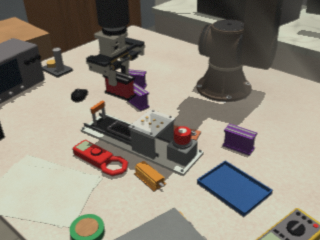

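The pack is held (about 0.6 kg) and hangs level at (125,85), with the sled still out. I carry it to above the tray.

```bash

python3 -m crank '{"delta_pos":[[0,-0.0005,0.008],[0,-0.001,0.024],[0,-0.003,0.046],[0,-0.004,0.07],[0,-0.006,0.095],[0,-0.007,0.12],[0,-0.009,0.145],[0,-0.01,0.17],[0,-0.011,0.195],[0,-0.013,0.22],[0,-0.014,0.245],[0,-0.016,0.27]],"turn":[[0,0,0],[1,0,0],[2,0,0],[3,0,0],[4,0,0],[5,0,0],[6,0,0],[7,0,0],[8,0,0],[9,0,0],[10,0,0],[11,0,0]],"grip":[0,0,0,0,0,0,0,0,0,0,0,0]}'
python3 -c "
from h import *
plan(.4906,.363,.195,-6.8)"
```

```text
clock: 17.3
tool_pos: [0.5004, 0.1977, 0.1937]
orientation: [124.5, 89.8, -149.3]
force: [-0.1, -0.9, -5.5]
opening: 0.044
tcp [0.5004 0.1977 0.1937] toolx [-0.002 -0.001 -1.   ] jaw 176.16 delta [-0.0015  0.0209  0.1643] q6 -46.2 t 17.3
turn about tool x 2.96
```

```bash

python3 -m crank '{"delta_pos":[[0,0.003,0.025],[0,0.006,0.05],[0,0.01,0.075],[0,0.013,0.1],[0,0.016,0.125],[0,0.019,0.145],[0,0.021,0.158],[0,0.021,0.164],[0,0.021,0.164],[0,0.021,0.164]],"turn":[[1,0,0],[2,0,0],[3,0,0],[3,0,0],[3,0,0],[3,0,0],[3,0,0],[3,0,0],[3,0,0],[3,0,0]],"grip":[0,0,0,0,0,0,0,0,0,0]}'
python3 - <<'E'
from h import *
plan(.4906,.363,.028,-6.8)
s,w,H,S,V=look("w5")
t=snapshot("top"); W=cloud(t); h=cv2.cvtColor(t["pixels"],cv2.COLOR_BGR2HSV).astype(int)
for n,W_,hh,ss in (("wrist",w,H,S),("top",W,h[...,0],h[...,1])):
  rect(n,W_,(np.hypot(W_[...,0]-.4906,W_[...,1]-.363)<.13)&(hh>95)&(hh<130)&(ss>90)&(W_[...,2]<.03))
E
```

```text
clock: 18.13
tool_pos: [0.4914, 0.361, 0.1948]
orientation: [149.5, 89.9, -127.3]
force: [-0.3, -0.9, -5.6]
opening: 0.0436
tcp [0.4914 0.361  0.1948] toolx [-0.001 -0.001 -1.   ] jaw 173.21 delta [0.1668 0.0009 0.0021] q6 -61.4 t 18.13
turn about tool x 0.01
wrist 5743 [0.4823 0.308  0.0051] rect [490.2 356.7] [167.1 128.1] 82.9
top 875 [0.4742 0.323  0.0054] rect [490.2 361.7] [179.1 127.9] 82.8
```

View pics/w5.png

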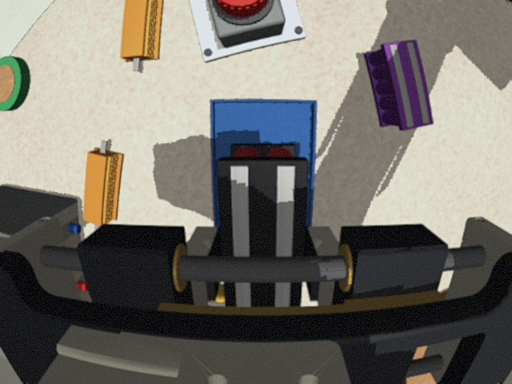

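The pack is centred over the tray, which shows at (263,165). I lower it slowly.

```bash

python3 -m crank '{"delta_pos":[[0.01,0,0.002],[0.025,0,0.002],[0.045,0,0.002],[0.065,0,0.002],[0.085,0,0.002],[0.105,0,0.002],[0.125,0,0.002],[0.14,0,0.002],[0.15,0,0.002],[0.156,0,0.002],[0.159,0,0.002],[0.159,0,0.002]],"turn":[[0,0,0],[0,0,0],[0,0,0],[0,0,0],[0,0,0],[0,0,0],[0,0,0],[0,0,0],[0,0,0],[0,0,0],[0,0,0],[0,0,0]],"grip":[0,0,0,0,0,0,0,0,0,0,0,0]}'
python3 -m crank '{"delta_pos":[[0.001,0,0],[0.003,0,0],[0.004,0,0],[0.005,0,0],[0.005,0,0],[0.005,0,0]],"turn":[[0,0,0],[0,0,0],[0,0,0],[0,0,0],[0,0,0],[0,0,0]],"grip":[0,0,0,0,0,0]}'
```

```text
clock: 19.23
tool_pos: [0.4921, 0.3634, 0.0362]
orientation: [174.3, 90.0, -102.6]
force: [-0.3, -0.8, -5.4]
opening: 0.0437
clock: 19.73
tool_pos: [0.4919, 0.3637, 0.0315]
orientation: [-27.2, 90.0, 56.0]
force: [0.1, 0.3, -6.6]
opening: 0.0438
```

```bash

python3 -m crank '{"delta_pos":[[0.001,0,0],[0.002,0,0],[0.002,0,0],[0.002,0,0]],"turn":[[0,0,0],[0,0,0],[0,0,0],[0,0,0]],"grip":[0,0,0,0]}'
python3 -m crank '{"delta_pos":[[0.001,0,0],[0.0015,0,0],[0.0015,0,0],[0.0015,0,0]],"turn":[[0,0,0],[0,0,0],[0,0,0],[0,0,0]],"grip":[0,0,0,0]}'
```

```text
clock: 20.07
tool_pos: [0.4919, 0.3635, 0.0293]
orientation: [154.0, 90.0, -122.8]
force: [-0.2, -0.2, -5.3]
opening: 0.0436
clock: 20.4
tool_pos: [0.4919, 0.3635, 0.0278]
orientation: [155.6, 90.0, -121.2]
force: [-0.1, 0.1, -5.9]
opening: 0.0444
```

```bash

python3 -m crank '{"delta_pos":[[0.001,0,0],[0.001,0,0],[0.001,0,0]],"turn":[[0,0,0],[0,0,0],[0,0,0]],"grip":[0,0,0]}'
python3 -m crank '{"delta_pos":[[0.001,0,0],[0.001,0,0],[0.001,0,0]],"turn":[[0,0,0],[0,0,0],[0,0,0]],"grip":[0,0,0]}'
```

```text
clock: 20.65
tool_pos: [0.492, 0.3637, 0.0276]
orientation: [-46.3, 90.0, 37.0]
force: [-2.6, -1.5, 2.9]
opening: 0.0439
clock: 20.9
tool_pos: [0.492, 0.3637, 0.0275]
orientation: [-51.8, 90.0, 31.4]
force: [-7.8, -3.1, 10.9]
opening: 0.0439
```

Contact: the force went from -5.5 N to +10.9 N as the pack landed on the floor, at the expected height (TCP 27.5 mm). I ease off, release and retreat.

```bash

python3 -m crank '{"delta_pos":[[-0.001,0,0],[-0.001,0,0],[-0.001,0,0],[-0.001,0,0],[-0.001,0,0],[-0.001,0,0],[-0.001,0,0]],"turn":[[0,0,0],[0,0,0],[0,0,0],[0,0,0],[0,0,0],[0,0,0],[0,0,0]],"grip":[0,0.9,0.9,0.9,0.9,0.9,0.9]}'
python3 -m crank '{"delta_pos":[[-0.01,0,0],[-0.03,0,0],[-0.06,0,0],[-0.1,0,0],[-0.14,0,0],[-0.17,0,0],[-0.2,0,0],[-0.2,0,0],[-0.2,0,0]],"turn":[[0,0,0],[0,0,0],[0,0,0],[0,0,0],[0,0,0],[0,0,0],[0,0,0],[0,0,0],[0,0,0]],"grip":[0.9,0.9,0.9,0.9,0.9,0.9,0.9,0.9,0.9]}'
python3 - <<'E'
from h import *
s,w,H,S,V=look("w6")
rect("packtop",w,(np.hypot(w[...,0]-.492,w[...,1]-.3637)<.08)&(w[...,2]>.065)&(w[...,2]<.085))
p=w[(np.hypot(w[...,0]-.492,w[...,1]-.3637)<.05)&(w[...,2]>.065)&(w[...,2]<.085)]
c=np.linalg.lstsq(np.c_[p[:,:2],np.ones(len(p))],p[:,2],rcond=None)[0]; print("tilt slopes",c[:2].round(3))
t=snapshot("top"); W=cloud(t); h=cv2.cvtColor(t["pixels"],cv2.COLOR_BGR2HSV).astype(int)
rect("handle",W,(np.hypot(W[...,0]-.5325,W[...,1]+.1885)<.05)&(h[...,0]<20)&(h[...,1]>120)&(W[...,2]>.08))
cv2.imwrite("pics/t6.png",cv2.resize(t["pixels"][60:300,60:440],None,fx=2,fy=2))
E
```

```text
clock: 21.48
tool_pos: [0.492, 0.3637, 0.0268]
orientation: [-58.6, 90.0, 24.6]
force: [-0.3, 0.5, -0.7]
opening: 0.0767
clock: 22.23
tool_pos: [0.4926, 0.3644, 0.23]
orientation: [-31.6, 89.7, 51.6]
force: [-0.9, -0.9, -0.8]
opening: 0.0792
packtop 3106 [0.491  0.3597 0.0751] rect [491.2 362.1] [99.1 44.7] 83.4
tilt slopes [0.001 0.002]
handle 79 [ 0.5303 -0.1871  0.0959] rect [ 531.6 -187.5] [63.3 13.1] 7.5
```

View pics/t6.png

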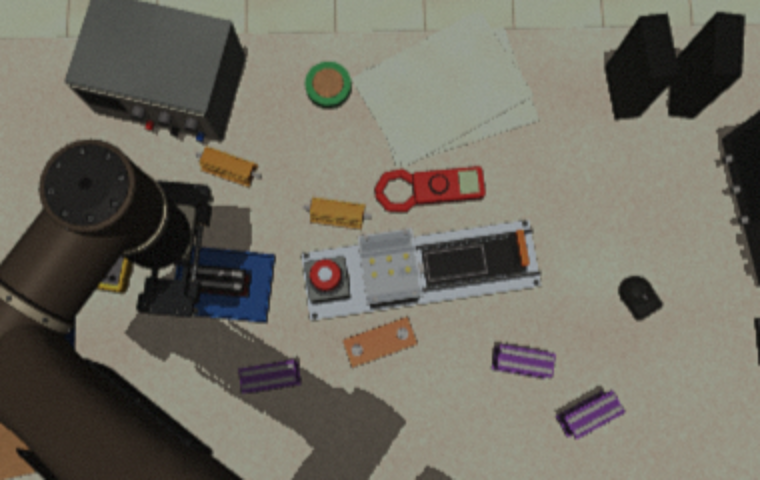

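The pack stands in the tray at (220,280), the sled is out with its handle at (522,248), and the bystanders in view look undisturbed. I hand in.

```bash
python3 -c "
from plant import *
print(close_job())"
```

```text
the job is handed in; nothing more can be done
None
```

The job is done and handed in after about 22 s of robot time. I turned the knob clockwise to the notch and let go there, drew the sled out to its stop, and set the pack down in the blue tray. The hand-in gave no verdict.

**Knob:** A bug in my print script lost the readings from the first 36 degrees of the turn. The fingers also seemed to slip on the knob while I searched around the notch. I let go where the torque was close to zero, and the sled then slid freely.

**Last checks:**
- **Pack:** its top was measured at (0.491, 0.362) m, within about 2 mm of the tray's middle. It stood at 75 mm, about 1 mm above the expected height, with a tilt of about 0.002 rad.
- **Sled:** the handle is about 124 mm out of 125.
- **Robot:** the gripper was clear of everything, about 150 mm above the pack.
- **Bystanders:** those in view showed no visible change. The arm mostly hid the multimeter in the last picture, and I did not measure bystander positions.

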